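Clear the fill line, lid the tub and stack its mate

TASK

The tall amber bottle sticks up past the red fill line of the open white tub, so the tub cannot be closed: lift it out and stand it upright on the steel tray, keeping it upright and leaving the two short pots in the tub. Then put the loose blue lid on the tub, fully home all round, and stack the other, already closed tub on top, squarely, so that its hollow base drops over the lid's lugs and sits flat on the lid. Set everything down rather than dropping it, and do not disturb the green oil bottle, the slide box or the timer.

Things in the scene. Friction and masses are not known exactly. Their poses are not given: they have to be found in the camera images.
- tub_mouth (a point): Open white plastic tub, loose on the bench, 0.7 kg, 84 (its x) x 172 (its y) x 88 mm high, walls 6 mm, so its mouth is 72 x 160 mm inside. This point is the centre of the mouth at rim height, 88 mm over the bench; z up. A red fill line runs 12 mm below the rim: nothing may stand above it when the lid goes on.
- tub_floor (a point): Centre of the open tub's inner floor, 56 mm below the rim, axes as the tub's. Two dividers 26 mm high split the tub along y into three pockets (centres at y = -53, 0 and +53 mm) that hold the tall bottle and the two short pots, in any order.
- bottle_center (a point): Tall amber bottle with a black cap and paper label, an upright cylinder 40 mm in diameter and 105 mm high, 0.09 to 0.18 kg. This point is its centre, 52.5 mm above its underside. At the start it stands in a pocket of the tub with its upper 49 mm above the rim.
- pot_a_center (a point): Short white pot with yellow cap, 42 mm in diameter, 42 mm high, standing in the tub, its top 14 mm below the rim. This point is its centre. It stays in the tub.
- pot_b_center (a point): Short white pot with red cap, same size as the other pot, standing in the tub. This point is its centre. It stays in the tub.
- lid_grip (a point): Loose blue lid, 0.14 kg, right way up on the bench: plate 88 (x) x 176 (y) x 6 mm, with a black grip bar in the middle of its top, 18 mm wide (x), 70 mm long (y), 24 mm high. This point is the centre of the bar: 12 mm above the plate's top, 26 mm above the lid's underside, and 18 mm above the tub's rim when the lid is home; z up. Either way round fits.
- lid_base (a point): Centre of the lid's underside. A lip 8 mm deep, 65 (x) x 153 (y) mm, lower half 60 x 148 mm, fits into the tub's mouth. On the plate's top two yellow lugs, each 65 (x) x 14 (y) x 11 mm high with stepped edges, lie centred at y = -69.5 and +69.5 mm.
- closed_grip (a point): The closed tub: a tub of the same outer size with its blue lid fixed on, one body, 0.33 to 0.51 kg, 94 mm high to the top of its lid plate, with the same grip bar and lugs on top. This point is the centre of its grip bar, 12 mm above its lid plate, 106 mm above its underside; z up. When stacked it lies 94 mm above the centre of the lower lid's grip bar. Either way round fits.
- closed_base (a point): Centre of the closed tub's underside. The base is hollow: a rim 6 mm thick around a recess 72 (x) x 160 (y) mm and 28 mm deep, which goes over both lugs and the grip bar of the lid below with about 3.5 mm play each way; the rim then rests on the lid plate.
- tray_floor (a point): Square steel tray fixed on the bench, 120 x 120 mm, with a rim 12 mm high and 3 mm thick. This point is the centre of its floor, 3 mm over the bench; z up.
- oil_center (a point): Small green glass oil bottle with white dropper cap, 34 mm in diameter, 84 mm high; point 34 mm above its underside. Leave alone.
- slidebox_center (a point): Flat green slide box, 87 x 102 x 34 mm, this point at its centre. Leave alone.
- timer_center (a point): Small grey bench timer, 62 x 62 x 20 mm, this point at its centre. Leave alone.
Things that resemble listed ones, but are neither listed nor needed, are in the scene too. Of the things that look like the part that bears tray_floor, take the one that is nearest to the robot's base at the start.

How it is judged (in metres and radians):
On the way, in this order (a step that is already met when the one before it is completed fails the run):
1. the tall bottle stands upright on the tray, let go, and both pots are still in the tub (angle between bottle_center's own z axis and vertical below 0.1 rad and z of bottle_center in the frame of tray_floor between 0.046 and 0.058 m and x of bottle_center in the frame of tray_floor between -0.045 and 0.045 m and y of bottle_center in the frame of tray_floor between -0.045 and 0.045 m and contact force between the fingers and bottle below 0.05 N and z of each of pot_a_center, pot_b_center in the frame of tub_mouth below -0.015 m and x of pot_a_center in the frame of tub_mouth between -0.04 and 0.04 m and y of pot_a_center in the frame of tub_mouth between -0.085 and 0.085 m and x of pot_b_center in the frame of tub_mouth between -0.04 and 0.04 m and y of pot_b_center in the frame of tub_mouth between -0.085 and 0.085 m), for 0.2 s.
2. the lid is fully home on the tub, let go, with the bottle out and the pots inside (all of step 1 and z of lid_grip in the frame of tub_mouth between 0.015 and 0.0205 m and horizontal distance between lid_grip and tub_mouth below 0.01 m and angle between the y axis of lid_grip and the y axis of tub_mouth, either way round below 0.12 rad and angle between the z axis of lid_grip and the z axis of tub_mouth, either way round below 0.04 rad and contact force between the fingers and lid below 0.05 N), for 0.2 s.
3. the closed tub sits flat on the lid, locked over its lugs, and is let go (z of closed_grip in the frame of lid_grip between 0.09 and 0.0975 m and horizontal distance between closed_grip and lid_grip below 0.011 m and angle between the y axis of closed_grip and the y axis of lid_grip, either way round below 0.12 rad and angle between the z axis of closed_grip and the z axis of lid_grip, either way round below 0.04 rad and z of lid_grip in the frame of tub_mouth between 0.015 and 0.0205 m and horizontal distance between lid_grip and tub_mouth below 0.01 m and angle between the y axis of lid_grip and the y axis of tub_mouth, either way round below 0.12 rad and angle between the z axis of lid_grip and the z axis of tub_mouth, either way round below 0.04 rad and contact force between the fingers and closed below 0.05 N), for 0.2 s.
At the end, for the whole second after the job is handed in: Bottle upright on the tray floor (0.1 rad, 45 mm of centre each way); both pots in the upright tub; lid home in its mouth (2.5 mm of depth, 10 mm, 0.12 rad yaw); closed tub down over the lid lugs (3.5 mm of depth, 11 mm, 0.12 rad yaw); neither tilted over 0.04 rad; all at rest, let go (all of step 1 and all of step 3 and angle between tub_mouth's own z axis and vertical below 0.05 rad and height (world z) of tub_mouth below 0.093 m and linear speed of each of bottle, lid, closed, tub below 0.02 m/s and contact force between the fingers and lid below 0.05 N); the robot touches nothing.
It fails at once if the green oil bottle, the slide box or the timer is moved by more than 30 mm (distance of any of oil_center, slidebox_center, timer_center from where it was at the start of the episode above 0.03 m).
It fails at once if the tall bottle tips by more than 0.6 rad (angle between bottle_center's own z axis and vertical above 0.6 rad).
It fails at once if the tall bottle, the lid or the closed tub is dropped (falls freely from more than about 25 mm) ((linear speed of bottle above 0.7 m/s and contact force between the fingers and bottle below 0.05 N) or (linear speed of lid above 0.7 m/s and contact force between the fingers and lid below 0.05 N) or (linear speed of closed above 0.7 m/s and contact force between the fingers and closed below 0.05 N)).
It also fails if it takes over 72 s, if anything falls off the work surface, if the arm or the gripper's body presses on something with over 40 N, if the wrist force passes 120 N, or if a joint passes its speed limit or range.

ROBOT

A 6-joint arm with a two-finger parallel gripper is mounted at the origin on the work surface. World frame = base frame: x ahead of the robot, y to its left, z up, the work surface at z = 0. Lengths are in mm, angles in rad, forces in N, time in s.
With the tool pointing down it reaches from about 275 to 750 mm from the base axis. Payload 10.2 kg.
Tool frame: the origin (TCP) lies midway between the tips of the shut fingers; the grasp point (between the pads) lies 19 mm behind it; z points along the fingers, y is the line along which they close (so a half turn about z gives the same grasp; the last joint's range is limited). The gripper opens to 85 mm and grips with 20 to 120 N. Pads are 22 mm wide; open, the fingers measure 114 mm over their backs; the gripper's body (76 mm by 85 mm) begins 54 mm behind the grasp point. The pads swing forward as they close: fully open they stand 13 mm farther back than shut.
Start: joints at [0.911, 0.313, 1.498, -0, 1.331, -0.223], TCP at [222.11, 475.708, 207.094] pointing down, gripper open.
Joint ranges: [-2.94, 2.94], [-0.97, 2.17], [0.19, 2.56], [-1.23, 4.37], [0.02, 3.11], [-2.88, 2.88]. Speed limits (rad/s): [2.39, 2.39, 3.01, 3.14, 3.14, 3.14].

INTERFACE

Orientations are given as a unit quaternion [w, x, y, z].
In Python, from rig import ctrl gives the robot as it stands.
- The arm moves only by the tool send_rows, never from a script. Its argument "targets" is a list of rows, each an object with "offset": the shift along the world's x, y, z in cm, a list of three; "spin": the turn about the world's z in rad. A call has 1 to 8 rows; each row is the pose to reach, as a shift and turn from the pose commanded when the call began; what a row does not reach only later rows make up. A row lasts 1/12 s, in which the tool goes at most 41.7 mm and 7.16 degrees, less where a joint would pass 70% of its speed; a pose out of reach is approached as far as the arm can. A call with a gripper value outside its range is refused whole. "grip" is the opening, from 0 (shut) to 1 (fully open), set as the call begins (left out, the last holds). The fingers move at their own pace and stop on an object; "squeeze" is the grip in N (left out, the last holds). Time passes only in rows, so rows that repeat a pose let the fingers close. It gives the time, the measured TCP pose, the force, the opening and the grip force at its end, in the units of the state.
- ctrl.sense(): the state, without advancing time (a new reading comes with each control period).
- ctrl.capture(name): name is "scene" or "side" or "wrist"; returns (picture, depth): 480x640x3 uint8, red, green, blue; 480x640 float32, mm along the optical axis (not along the pixel's ray), 0 where there is no reading.
- ctrl.calibration(name): a dict with "fx", "fy", "cx", "cy" (pixels), "view" (4x4, takes a point from world to camera coordinates); the wrist camera has in their place "mount" (4x4, takes a point from camera to tool coordinates, whose origin is the TCP and whose axes are the flange's). Camera axes: x right, y down, z forward; pixel columns grow to the right and rows downward; lengths in mm; the calibration is good to about 2 mm. A picture is of the moment at which its call begins: read the wrist's pose just before it. calibration takes no time and is no camera call.
- ctrl.finish_job(): hands the job in; it is judged then, once.
Trained networks look in the newest picture that a camera, given by its name, has taken for a name from the list of things; names that differ only in an ending like _2 or _b are one class to them, and where a whole thing is asked for, a point or a joint stands for the part that bears it (a point fixed in the world has none). Each returns a list of dicts, best first, with "conf" (0 to 1); they miss things now and then, are a little off and sometimes report something else, mostly with a low value. They report only what shows in the picture. A call takes as long as a camera call. They do not tell look-alikes from the thing itself.
- ctrl.search_frame(camera, query): "box" ([left, top, right, bottom] in pixels, round what is visible of it).
- ctrl.place_of(camera, query): "uv" ([column, row] in pixels: a listed point, or the origin of a listed thing).
The state is a dict: "time_s": time; "joints": joint angles; "dq": joint speeds; "tau": joint torques, N m; "eef_pos": TCP position; "ee_rot": TCP orientation; "force": force on the tool from outside, world axes, zero at the start; "wrist_torque": the same for the moment, N m; "grip_width": opening from 0.0 (shut) to 1.0 (fully open); "grip_force": force on a finger pad.
Only numpy, scipy, OpenCV 4.12 (cv2) and the standard library are available. Lean on these libraries where they do the work, as an engineer would, in place of code of your own. Each camera call takes 0.05 s, during which the arm holds its last target. There are 200 camera calls.

## Working session

There is one attempt and no reset: what is moved stays moved. The work goes in short steps, Python scripts to look and compute and a tool call to move; the robot and the scene stay as the last step left them, time stands still between calls to the robot, and variables do not carry over. Pictures are saved under pics/ and viewed, at most 10 in all, crops included, and the job is handed in when it is done.

Besides the shell and the picture viewer there is one more tool, called after "Call:" in YAML: its name, and indented under it one key for each argument. send_rows: Moves the arm, as the interface text tells. Its arguments: {"type":"object","properties":{"targets":{"type":"array"},"grip":{"type":"number"},"squeeze":{"type":"number"}},"required":["targets"]}

```bash
mkdir -p pics; ls
cat > h.py <<'E'
from rig import ctrl
import numpy as np, cv2
from scipy.spatial.transform import Rotation as R
def cam(name):
    s=ctrl.sense(); p,d=ctrl.capture(name); c=ctrl.calibration(name)
    if name=='wrist':
        q=s['ee_rot']; T=np.eye(4); T[:3,:3]=R.from_quat([q[1],q[2],q[3],q[0]]).as_matrix(); T[:3,3]=s['eef_pos']
        M=T@np.array(c['mount'])
    else: M=np.linalg.inv(np.array(c['view']))
    return p,d,c,M
def cloud(d,c,M):
    v,u=np.mgrid[:480,:640]
    P=np.stack([(u-c['cx'])*d/c['fx'],(v-c['cy'])*d/c['fy'],d],-1)
    W=P@M[:3,:3].T+M[:3,3]; W[d<=0]=np.nan
    return W
def ray(uv,c,M,z):
    r=M[:3,:3]@np.array([(uv[0]-c['cx'])/c['fx'],(uv[1]-c['cy'])/c['fy'],1.]); o=M[:3,3]
    return o+r*(z-o[2])/r[2]
E
cat > a.py <<'E'
from h import *
Z=dict(tub_mouth=88,bottle_center=84.5,pot_a_center=53,pot_b_center=53,lid_grip=26,closed_grip=106,tray_floor=3,oil_center=34,slidebox_center=17,timer_center=10)
s=ctrl.sense(); print(s['time_s'],s['eef_pos'],s['ee_rot'],s['force'])
for n in ['scene','side']:
    p,d,c,M=cam(n); cv2.imwrite(f'pics/{n}0.png',p[:,:,::-1]); print(n,M[:3,3].round())
    np.savez(f'{n}0.npz',W=cloud(d,c,M),p=p)
    for k,z in Z.items():
        for r in ctrl.place_of(n,k)[:4]: print(k,np.round(r['uv']),round(r['conf'],2),ray(r['uv'],c,M,z).round())
E
python3 a.py
```

```text
pics
0.0 [221.93750446 475.44927498 206.51964452] [-2.80357449e-04  2.16695610e-01  9.76238991e-01 -6.05488001e-04] [-0.54040264 -0.19623725  0.63036633]
scene [1096. -265. 1040.]
tub_mouth [307. 270.] 0.82 [597.  40.  88.]
bottle_center [303. 267.] 0.91 [585.  37.  84.]
pot_a_center [327. 268.] 0.73 [599.  92.  53.]
pot_b_center [286. 283.] 0.52 [584.  -9.  53.]
lid_grip [151. 323.] 0.57 [ 495. -306.   26.]
closed_grip [390. 188.] 0.92 [519. 326. 106.]
tray_floor [376. 144.] 0.92 [299. 460.   3.]
tray_floor [288. 236.] 0.62 [443.  79.   3.]
tray_floor [335. 385.] 0.58 [823. -36.   3.]
oil_center [394. 310.] 0.76 [761. 163.  34.]
timer_center [154. 250.] 0.85 [ 306. -224.   10.]
side [ 168. -685. 1112.]
tub_mouth [324. 238.] 0.58 [591.  39.  88.]
bottle_center [324. 237.] 0.59 [593.  43.  84.]
pot_a_center [268. 376.] 0.69 [ 292. -236.   53.]
pot_a_center [319. 232.] 0.62 [604.  89.  53.]
pot_b_center [330. 261.] 0.59 [581. -18.  53.]
lid_grip [352. 363.] 0.81 [ 486. -292.   26.]
closed_grip [258. 177.] 0.68 [522. 328. 106.]
tray_floor [272. 265.] 0.88 [446.  79.   3.]
tray_floor [404. 244.] 0.83 [822. -35.   3.]
tray_floor [183. 197.] 0.72 [309. 462.   3.]
tray_floor [426. 303.] 0.64 [ 756. -231.    3.]
oil_center [352. 202.] 0.52 [760. 158.  34.]
slidebox_center [428. 305.] 0.93 [ 753. -243.   17.]
timer_center [268. 377.] 0.88 [ 295. -221.   10.]
```

View pics/scene0.png

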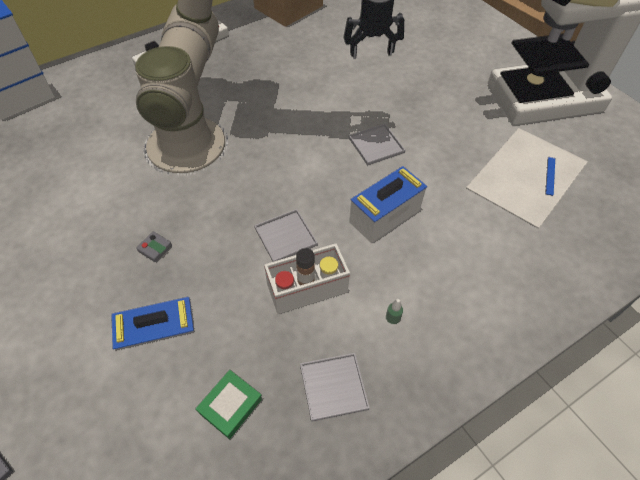

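View pics/side0.png

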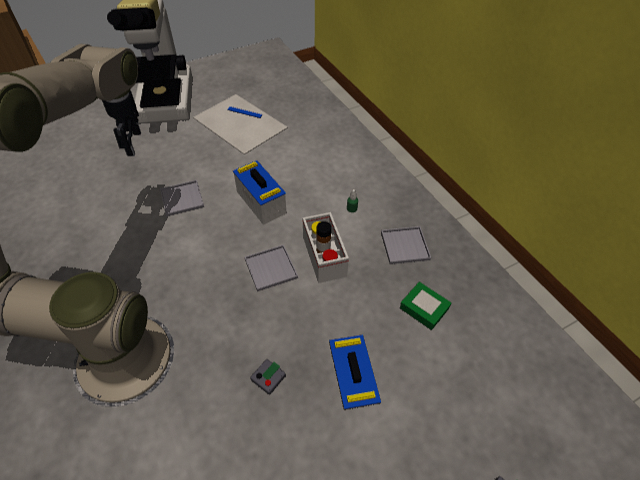

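```bash
cat > b.py <<'E'
from h import *
def rect(W,cx,cy,r,z0,z1,tag):
    m=(np.hypot(W[...,0]-cx,W[...,1]-cy)<r)&(W[...,2]>z0)&(W[...,2]<z1)
    P=W[m]; 
    if len(P)<20: print(tag,len(P)); return
    q=cv2.minAreaRect(P[:,:2].astype(np.float32)); print(tag,len(P),np.round(q[0],1),np.round(q[1],1),round(q[2],1),'z',np.median(P[:,2]).round(1))
if __name__=='__main__':
  for n in ['scene','side']:
    W=np.load(f'{n}0.npz')['W']; print(n)
    rect(W,595,40,110,82,94,'tubrim'); rect(W,590,40,50,125,145,'bottletop')
    rect(W,520,327,120,88,100,'closedplate'); rect(W,520,327,60,112,124,'closedbar')
    rect(W,488,-295,120,9,20,'lidplate'); rect(W,488,-295,60,31,44,'lidbar')
    rect(W,445,79,95,7,18,'trayA'); rect(W,823,-36,95,7,18,'trayB'); rect(W,305,461,95,7,18,'trayC')
E
python3 b.py
```

```text
scene
tubrim 748 [593.4  39.4] [173.   88.2] 76.7 z 88.0
bottletop 272 [589.9  38.3] [39.1 38.7] 42.3 z 137.3
closedplate 1522 [520.3 323.9] [ 89.7 179.1] 5.8 z 94.9
closedbar 196 [520.9 323.3] [19.5 70.9] 5.9 z 118.2
lidplate 2136 [ 485.  -302.8] [176.9  92.5] 72.4 z 14.9
lidbar 284 [ 485.6 -302.6] [69.3 22.2] 70.6 z 37.8
trayA 408 [428.   69.6] [131.7 144.9] 84.1 z 10.6
trayB 554 [822.  -40.7] [122.5 121.8] 68.8 z 11.5
trayC 380 [314.9 456.7] [124.2 158.3] 81.1 z 10.2
side
tubrim 456 [594.   40.3] [178.1  85.4] 76.4 z 87.6
bottletop 164 [588.8  38.1] [42.4 35.1] 61.1 z 136.4
closedplate 885 [521.4 323.5] [ 89.6 182.1] 4.8 z 94.3
closedbar 108 [520.5 324.3] [19.6 72.9] 4.7 z 117.7
lidplate 1980 [ 485.3 -301.2] [178.1  88.2] 72.1 z 14.2
lidbar 227 [ 489.6 -288.5] [101.   18.5] 71.2 z 37.9
trayA 313 [440.3  75.4] [127.1 123.1] 83.9 z 10.5
trayB 316 [820.9 -38. ] [125.1 127.5] 69.4 z 10.5
trayC 259 [303.1 467.3] [167.2 135.2] 89.2 z 9.9
```

The scene view shows the open tub with the amber bottle in its middle pocket at px (305,262), the closed tub at (390,195), the loose lid at (151,322), the timer at (154,246), the slide box at (229,403) and the oil bottle at (395,310).

There are three tray candidates:
- A at (287,236), about 450 mm from the base.
- C at (376,144), about 555 mm from the base.
- B at (335,386), about 820 mm from the base.

A is nearest to the base, so I take that one. I'll confirm it in one enlarged crop.

Run:
```python
import cv2
a=cv2.imread('pics/scene0.png')[120:270,235:425]; cv2.imwrite('pics/crop1.png',cv2.resize(a,None,fx=4,fy=4,interpolation=cv2.INTER_CUBIC))
```

```text
(no output)
```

View pics/crop1.png

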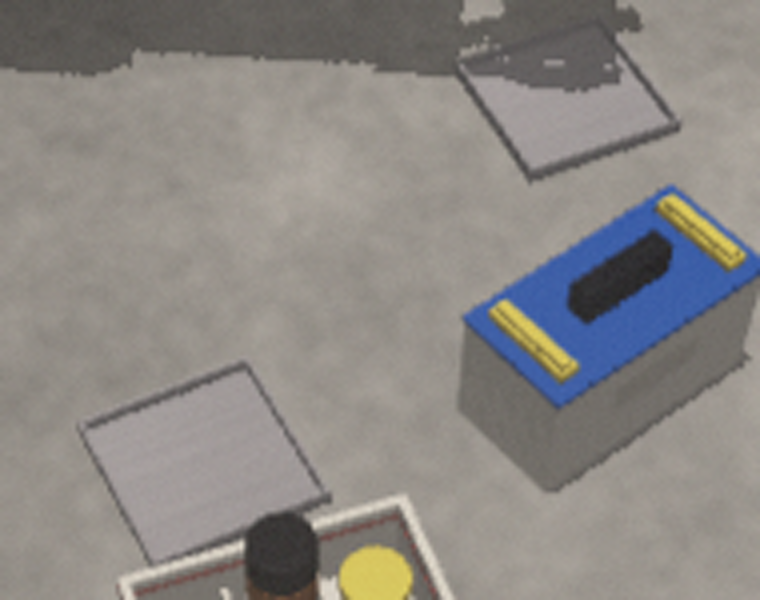

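Call:
send_rows:
  targets:
    - {"offset":[20,-23.7,2],"spin":-0.8}
    - {"offset":[20,-23.7,2],"spin":-0.8}
    - {"offset":[20,-23.7,2],"spin":-0.8}
    - {"offset":[20,-23.7,2],"spin":-0.8}
    - {"offset":[20,-23.7,2],"spin":-0.8}
    - {"offset":[20,-23.7,2],"spin":-0.8}
    - {"offset":[20,-23.7,2],"spin":-0.8}
    - {"offset":[20,-23.7,2],"spin":-0.8}
  grip: 1
  squeeze: 30

```text
time_s: 1.77
eef_pos: [424.5, 235.4, 227.4]
ee_rot: [0.001, 0.582, 0.813, 0.0]
force: [-0.5, 0.1, -0.7]
grip_width: 0.997
grip_force: 0.0
```

The crop confirms tray A at crop px (205,465). It looks just like C at (570,100), but it is nearer to the base.

Call:
send_rows:
  targets:
    - {"offset":[16.5,-19.7,2],"spin":-0.56}
    - {"offset":[16.5,-19.7,2],"spin":-0.56}
    - {"offset":[16.5,-19.7,2],"spin":-0.56}
    - {"offset":[16.5,-19.7,2],"spin":-0.56}
    - {"offset":[16.5,-19.7,2],"spin":-0.56}
    - {"offset":[16.5,-19.7,2],"spin":-0.56}
    - {"offset":[16.5,-19.7,2],"spin":-0.56}
    - {"offset":[16.5,-19.7,2],"spin":-0.56}

```text
time_s: 2.43
eef_pos: [588.1, 39.5, 246.3]
ee_rot: [-0.0, 0.783, 0.622, -0.0]
force: [0.4, 0.7, -0.0]
grip_width: 0.995
grip_force: 0.0
```

Run:
```python
from b import *
s=ctrl.sense(); print(s['eef_pos'],s['ee_rot'],s['joints'])
p,d,c,M=cam('wrist'); cv2.imwrite('pics/w1.png',p[:,:,::-1]); W=cloud(d,c,M)
rect(W,594,40,110,82,94,'tubrim'); rect(W,590,40,40,128,145,'bottletop'); rect(W,445,79,95,7,18,'trayA')
```

```text
[588.12006382  39.4823     246.33174998] [-1.79710053e-04  7.83323416e-01  6.21614270e-01 -3.03240390e-04] [-1.31485190e-01  4.36182403e-01  1.22131649e+00 -1.86898927e-04
  1.48477371e+00  9.77235211e-02]
tubrim 3335 [595.7  40.2] [172.   84.2] 76.8 z 87.2
bottletop 1623 [591.4  40.4] [39.  39.2] 87.7 z 136.2
trayA 1233 [440.8  74.8] [120.2 121. ] 83.7 z 10.8
```

View pics/w1.png

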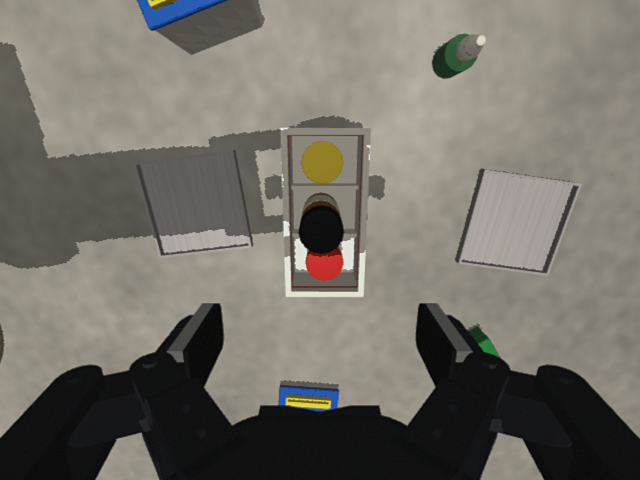

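The wrist view shows the bottle cap at (321,230) in the middle pocket, the yellow pot at (322,162), the red pot at (324,262), and tray A at (195,203), which is clear. Next I descend on the bottle.

Call:
send_rows:
  targets:
    - {"offset":[0.2,0,-4],"spin":0}
    - {"offset":[0.2,0,-8],"spin":0}
    - {"offset":[0.2,0,-11],"spin":0}
    - {"offset":[0.2,0,-13],"spin":0}
    - {"offset":[0.2,0,-14.5],"spin":0}
    - {"offset":[0.2,0,-15.3],"spin":0}
    - {"offset":[0.2,0,-15.3],"spin":0}

```text
time_s: 3.07
eef_pos: [587.8, 43.1, 92.9]
ee_rot: [-0.001, 0.782, 0.623, -0.001]
force: [0.4, 1.2, -0.3]
grip_width: 0.999
grip_force: 0.0
```

Call:
send_rows:
  targets:
    - {"offset":[0,0,0],"spin":0}
    - {"offset":[0,0,0],"spin":0}
    - {"offset":[0,0,0],"spin":0}
    - {"offset":[0,0,0],"spin":0}
    - {"offset":[0,0,0],"spin":0}
    - {"offset":[0,0,0],"spin":0}
    - {"offset":[0,0,0],"spin":0}
  grip: 0
  squeeze: 30

```text
time_s: 3.65
eef_pos: [589.6, 41.7, 95.2]
ee_rot: [0.001, 0.782, 0.623, 0.001]
force: [-0.1, -0.4, 7.1]
grip_width: 0.456
grip_force: 29.9
```

Call:
send_rows:
  targets:
    - {"offset":[0,0,1],"spin":0}
    - {"offset":[0,0,2.5],"spin":0}
    - {"offset":[0,0,4.5],"spin":0}
    - {"offset":[0,0,6.5],"spin":0}
    - {"offset":[0,0,8],"spin":0}
    - {"offset":[-1.5,0.4,8],"spin":0}
    - {"offset":[-4,1,8],"spin":0}
    - {"offset":[-7,1.7,8],"spin":0}

```text
time_s: 4.32
eef_pos: [518.7, 58.6, 174.3]
ee_rot: [0.0, 0.783, 0.623, 0.0]
force: [0.3, 0.8, -2.2]
grip_width: 0.452
grip_force: 30.7
```

Call:
send_rows:
  targets:
    - {"offset":[-3,0.7,0],"spin":0}
    - {"offset":[-5.5,1.4,0],"spin":0}
    - {"offset":[-7,1.8,0],"spin":0}
    - {"offset":[-7.8,2,0],"spin":0}
    - {"offset":[-7.8,2,-2],"spin":0}
    - {"offset":[-7.8,2,-4.5],"spin":0}
    - {"offset":[-7.8,2,-7],"spin":0}
    - {"offset":[-7.8,2,-8.5],"spin":0}

```text
time_s: 4.98
eef_pos: [440.7, 78.6, 87.3]
ee_rot: [-0.001, 0.782, 0.623, -0.001]
force: [-0.2, 0.6, -0.6]
grip_width: 0.451
grip_force: 30.8
```

Run:
```python
from b import *
s=ctrl.sense(); print(s['time_s'],s['eef_pos'],s['force'],s['grip_force'])
for n in ['scene','side']:
    p,d,c,M=cam(n); cv2.imwrite(f'pics/{n}1.png',p[:,:,::-1]); W=cloud(d,c,M)
    rect(W,594,40,110,82,94,'tubrim'); rect(W,445,79,95,7,18,'trayA')
    for k,z in [('bottle_center',80),('tray_floor',3)]:
        for r in ctrl.place_of(n,k)[:3]: print(k,np.round(r['uv']),round(r['conf'],2),ray(r['uv'],c,M,z).round())
a=[cv2.imread(f'pics/{n}1.png') for n in ('scene','side')]
cv2.imwrite('pics/c2.png',np.hstack([cv2.resize(x,(400,300)) for x in (a[0][150:330,200:440],a[1][150:330,220:460])]))
```

```text
4.9833 [440.70158321  78.55995385  87.34822742] [-0.19302266  0.55229334 -0.59111625] 30.751579999923706
tubrim 776 [593.2  39.6] [173.   87.9] 76.9 z 87.9
trayA 371 [437.8  73.5] [121.1 126.9] 84.2 z 10.8
tray_floor [334. 386.] 0.76 [824. -37.   3.]
tray_floor [376. 143.] 0.75 [299. 462.   3.]
tray_floor [287. 236.] 0.67 [441.  75.   3.]
tubrim 417 [594.   40.8] [177.4  85.4] 76.6 z 87.4
trayA 273 [439.2  75.1] [123.7 121. ] 83.5 z 10.8
bottle_center [268. 249.] 0.59 [440.  81.  80.]
tray_floor [403. 249.] 0.8 [810. -49.   3.]
tray_floor [184. 198.] 0.78 [309. 455.   3.]
tray_floor [271. 267.] 0.74 [442.  76.   3.]
```

View pics/c2.png

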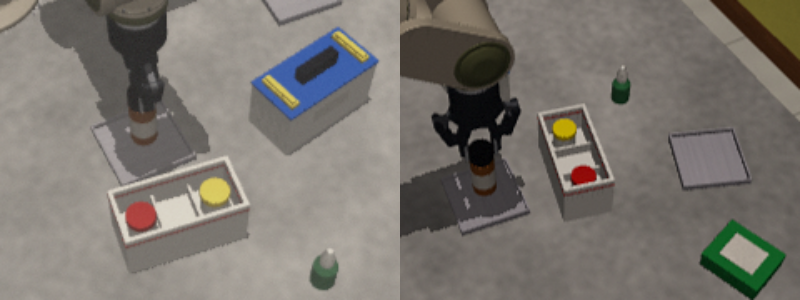

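Both crops show the bottle hanging upright over the middle of tray A at (143,125) and (484,165). Both pots are still in the tub. Now I lower it.

Call:
send_rows:
  targets:
    - {"offset":[0,0,-1],"spin":0}
    - {"offset":[0,0,-1.7],"spin":0}
    - {"offset":[0,0,-2.1],"spin":0}
    - {"offset":[0,0,-2.3],"spin":0}
    - {"offset":[0,0,-2.4],"spin":0}
    - {"offset":[0,0,-2.4],"spin":0}

```text
time_s: 5.78
eef_pos: [441.5, 78.7, 66.1]
ee_rot: [0.0, 0.782, 0.623, 0.0]
force: [-3.1, -0.3, 8.9]
grip_width: 0.453
grip_force: 31.5
```

Call:
send_rows:
  targets:
    - {"offset":[0,0,0],"spin":0}
    - {"offset":[0,0,0],"spin":0}
    - {"offset":[0,0,0],"spin":0}
    - {"offset":[0,0,0],"spin":0}
    - {"offset":[0,0,0],"spin":0}
    - {"offset":[0,0,0],"spin":0}
  grip: 1

```text
time_s: 6.28
eef_pos: [441.1, 78.7, 65.1]
ee_rot: [-0.0, 0.782, 0.623, -0.0]
force: [0.4, -0.2, 0.8]
grip_width: 1.002
grip_force: 0.0
```

Call:
send_rows:
  targets:
    - {"offset":[0,0,2],"spin":0}
    - {"offset":[0,0,5],"spin":0}
    - {"offset":[0,0,9],"spin":0}
    - {"offset":[0,0,13],"spin":0}
    - {"offset":[0,0,16],"spin":0}
    - {"offset":[0,-4,16],"spin":-0.08}
    - {"offset":[0,-8,16],"spin":-0.08}
    - {"offset":[0,-12,16],"spin":-0.08}

```text
time_s: 6.95
eef_pos: [440.9, -42.4, 225.6]
ee_rot: [0.001, 0.806, 0.592, 0.0]
force: [1.9, 0.3, -0.2]
grip_width: 1.001
grip_force: 0.0
```

Run:
```python
from b import *
s=ctrl.sense(); print(s['time_s'],s['eef_pos'],s['force'],s['grip_width'])
for n in ['scene','side']:
    p,d,c,M=cam(n); W=cloud(d,c,M)
    rect(W,441,78,40,96,118,'bottletop'); rect(W,594,40,110,82,94,'tubrim')
    rect(W,486,-302,120,9,20,'lidplate');rect(W,486,-302,50,31,44,'lidbar')
```

```text
6.95 [440.92100934 -42.38258025 225.63395241] [ 1.93794626  0.31195394 -0.18167968] 1.0006901424317036
bottletop 227 [441.6  74.8] [38.4 41.4] 76.4 z 108.0
tubrim 756 [593.2  39.6] [172.7  87.6] 77.2 z 88.1
lidplate 2140 [ 485.1 -302.8] [177.1  91.5] 71.6 z 14.9
lidbar 280 [ 484.9 -302.2] [69.3 22.1] 71.7 z 38.1
bottletop 138 [441.4  75.2] [38.1 36.2] 11.3 z 107.3
tubrim 338 [594.1  40.7] [177.   85.1] 76.9 z 87.5
lidplate 1980 [ 485.6 -300.9] [179.1  88.7] 71.9 z 14.2
lidbar 224 [ 485.2 -300.9] [71.4 18.8] 71.7 z 38.2
```

The bottle stands on the tray with its top at z≈108. Next is the lid.

Call:
send_rows:
  targets:
    - {"offset":[4.4,-25.9,0],"spin":-0.014}
    - {"offset":[4.4,-25.9,0],"spin":-0.014}
    - {"offset":[4.4,-25.9,0],"spin":-0.014}
    - {"offset":[4.4,-25.9,0],"spin":-0.014}
    - {"offset":[4.4,-25.9,0],"spin":-0.014}
    - {"offset":[4.4,-25.9,0],"spin":-0.014}
    - {"offset":[4.4,-25.9,0],"spin":-0.014}
    - {"offset":[4.4,-25.9,0],"spin":-0.014}

```text
time_s: 7.72
eef_pos: [485.1, -302.6, 223.9]
ee_rot: [-0.001, 0.812, 0.584, -0.0]
force: [0.4, 0.4, -0.6]
grip_width: 0.996
grip_force: 0.0
```

Run:
```python
from b import *
s=ctrl.sense(); print(s['time_s'],s['eef_pos'],s['ee_rot'])
p,d,c,M=cam('wrist'); W=cloud(d,c,M); cv2.imwrite('pics/w2.png',p[:,:,::-1])
rect(W,486,-302,120,9,20,'lidplate');rect(W,486,-302,50,31,44,'lidbar')
```

```text
7.7167 [ 485.05262182 -302.63264536  223.94789245] [-5.56713705e-04  8.11580260e-01  5.84240648e-01 -1.90167108e-04]
lidplate 9192 [ 487.4 -301.3] [175.2  88.2] 71.9 z 13.3
lidbar 1026 [ 486.9 -301.2] [69.5 17.1] 71.9 z 37.2
```

Call:
send_rows:
  targets:
    - {"offset":[0.1,0.1,-4],"spin":0}
    - {"offset":[0.1,0.1,-8],"spin":0}
    - {"offset":[0.1,0.1,-12],"spin":0}
    - {"offset":[0.1,0.1,-16],"spin":0}
    - {"offset":[0.1,0.1,-18.5],"spin":0}
    - {"offset":[0.1,0.1,-20],"spin":0}
    - {"offset":[0.1,0.1,-20.8],"spin":0}
    - {"offset":[0.1,0.1,-20.8],"spin":0}

```text
time_s: 8.43
eef_pos: [485.8, -297.5, 16.2]
ee_rot: [-0.001, 0.81, 0.586, -0.0]
force: [-0.0, 0.6, 0.4]
grip_width: 0.998
grip_force: 0.0
```

Call:
send_rows:
  targets:
    - {"offset":[0,0,0],"spin":0}
    - {"offset":[0,0,0],"spin":0}
    - {"offset":[0,0,0],"spin":0}
    - {"offset":[0,0,0],"spin":0}
    - {"offset":[0,0,0],"spin":0}
    - {"offset":[0,0,0],"spin":0}
    - {"offset":[0,0,0],"spin":0}
    - {"offset":[0,0,0],"spin":0}
  grip: 0
  squeeze: 45

```text
time_s: 9.1
eef_pos: [486.1, -299.3, 17.1]
ee_rot: [0.0, 0.811, 0.585, 0.0]
force: [0.1, -0.2, 0.7]
grip_width: 0.004
grip_force: 0.0
```

The fingers shut on nothing, so I look.

Run:
```python
from b import *
s=ctrl.sense(); print(s['time_s'],s['eef_pos'],s['grip_width'],s['force'])
im=[]
for n,(x,y) in [('scene',(150,322)),('side',(353,370))]:
    p,d,c,M=cam(n); W=cloud(d,c,M); q=p[:,:,::-1]
    x0,y0=max(0,x-100),y-75; im.append(cv2.resize(q[y0:y0+150,x0:x0+200],(400,300),interpolation=cv2.INTER_CUBIC))
    rect(W,486,-302,120,9,20,'lidplate');rect(W,486,-302,50,31,44,'lidbar')
cv2.imwrite('pics/c3.png',np.hstack(im))
```

```text
9.1 [ 486.09756696 -299.33423651   17.13900681] 0.00364751588213472 [ 0.14261739 -0.19823855  0.74842156]
lidplate 1985 [ 485.1 -302.9] [177.7  90.2] 71.6 z 14.8
lidbar 134 [ 486.9 -301.9] [69.  20.1] 73.7 z 37.6
lidplate 1394 [ 485.3 -301.4] [178.5  88.8] 72.2 z 14.1
lidbar 112 [ 479.5 -318.7] [35.1 18.9] 70.7 z 37.9
```

View pics/c3.png

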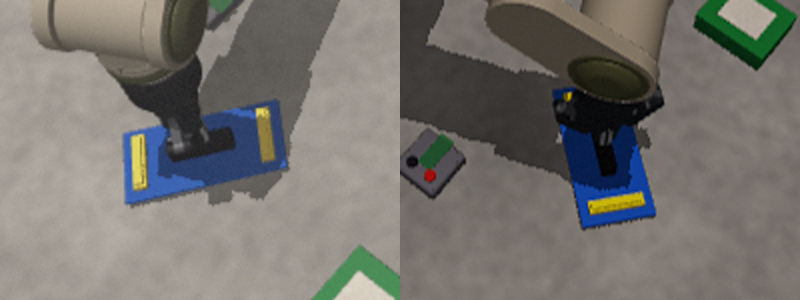

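Call:
send_rows:
  targets:
    - {"offset":[0,0,0],"spin":0}
    - {"offset":[0,0,0.3],"spin":0}
    - {"offset":[0,0,0.6],"spin":0}
    - {"offset":[0,0,1],"spin":0}
    - {"offset":[0,0,1],"spin":0}

```text
time_s: 9.62
eef_pos: [486.5, -299.6, 28.2]
ee_rot: [0.001, 0.811, 0.585, 0.0]
force: [0.9, 0.5, -0.9]
grip_width: 0.002
grip_force: 0.0
```

Run:
```python
from b import *
s=ctrl.sense(); print(s['time_s'],s['eef_pos'],s['grip_width'],s['grip_force'],s['force'])
p,d,c,M=cam('wrist'); W=cloud(d,c,M); cv2.imwrite('pics/w3.png',p[:,:,::-1]); rect(W,486,-302,120,9,30,'lidplate')
for n in ['scene','side']:
    p,d,c,M=cam(n); W=cloud(d,c,M); rect(W,486,-302,120,9,30,'lidplate')
```

```text
9.6167 [ 486.52263161 -299.64683953   28.15301511] 0.002232939809654529 0.0 [ 0.85611318  0.50365866 -0.89988707]
lidplate 28836 [ 487.  -301.5] [175.4  88.4] 71.9 z 13.4
lidplate 2377 [ 485.8 -303. ] [176.8  91.5] 72.3 z 15.4
lidplate 1627 [ 485.6 -301.6] [177.1  88.8] 72.0 z 14.6
```

View pics/w3.png

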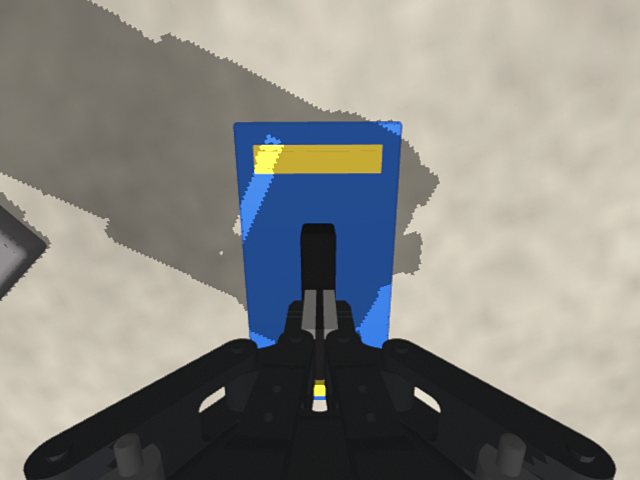

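The picture shows the shut finger tips at (320,295) over the bar at (318,260). I measure their height.

Run:
```python
from b import *
s=ctrl.sense(); print(s['eef_pos'])
p,d,c,M=cam('wrist'); W=cloud(d,c,M)
for v in range(235,345,8): print(v,[W[v,u].round(0).tolist() for u in (312,327)],p[v,312])
print(np.array(c['mount']).round(2))
```

```text
[ 486.1080601  -299.27860257   27.15796427]
235 [[494.0, -268.0, 36.0], [501.0, -271.0, 36.0]] [23 24 24]
243 [[493.0, -272.0, 37.0], [500.0, -274.0, 37.0]] [23 23 23]
251 [[492.0, -275.0, 38.0], [499.0, -278.0, 37.0]] [24 23 24]
259 [[490.0, -280.0, 37.0], [497.0, -282.0, 38.0]] [25 23 25]
267 [[489.0, -284.0, 37.0], [496.0, -286.0, 37.0]] [25 22 23]
275 [[487.0, -288.0, 38.0], [495.0, -290.0, 38.0]] [25 24 25]
283 [[486.0, -292.0, 37.0], [493.0, -294.0, 38.0]] [25 25 25]
291 [[488.0, -288.0, 56.0], [494.0, -290.0, 56.0]] [101 100  98]
299 [[488.0, -288.0, 64.0], [494.0, -290.0, 65.0]] [98 98 95]
307 [[488.0, -288.0, 72.0], [494.0, -290.0, 72.0]] [98 97 95]
315 [[488.0, -288.0, 79.0], [494.0, -290.0, 78.0]] [98 97 95]
323 [[488.0, -288.0, 84.0], [494.0, -290.0, 84.0]] [99 98 95]
331 [[488.0, -290.0, 87.0], [493.0, -291.0, 88.0]] [137 136 132]
339 [[489.0, -288.0, 96.0], [494.0, -289.0, 96.0]] [23 23 24]
[[  -0.     -0.96   -0.29   75.42]
 [   1.     -0.      0.      1.1 ]
 [  -0.     -0.29    0.96 -166.16]
 [   0.      0.      0.      1.  ]]
```

The tips actually sit about 24 mm behind the reported TCP. I will open and go 33 mm lower, which puts the tips at about z 18, above the plate at 14.

Call:
send_rows:
  targets:
    - {"offset":[0,-0.1,0],"spin":0}
    - {"offset":[0,-0.2,0],"spin":0}
    - {"offset":[0,-0.2,0],"spin":0}
    - {"offset":[0,-0.2,0],"spin":0}
    - {"offset":[0,-0.2,0],"spin":0}
    - {"offset":[0,-0.2,-1.2],"spin":0}
    - {"offset":[0,-0.2,-2.4],"spin":0}
    - {"offset":[0,-0.2,-3.1],"spin":0}
  grip: 1

```text
time_s: 10.48
eef_pos: [485.4, -300.6, -6.2]
ee_rot: [-0.001, 0.811, 0.585, -0.0]
force: [-0.5, -0.1, 0.7]
grip_width: 1.002
grip_force: 0.0
```

Call:
send_rows:
  targets:
    - {"offset":[0,0,-0.2],"spin":0}
    - {"offset":[0,0,-0.2],"spin":0}
    - {"offset":[0,0,-0.2],"spin":0}
    - {"offset":[0,0,-0.2],"spin":0}
    - {"offset":[0,0,-0.2],"spin":0}
    - {"offset":[0,0,-0.2],"spin":0}
    - {"offset":[0,0,-0.2],"spin":0}
    - {"offset":[0,0,-0.2],"spin":0}
  grip: 0
  squeeze: 45

```text
time_s: 11.15
eef_pos: [486.4, -301.5, -5.4]
ee_rot: [0.001, 0.811, 0.585, 0.0]
force: [-0.6, -0.4, 4.1]
grip_width: 0.196
grip_force: 44.7
```

Call:
send_rows:
  targets:
    - {"offset":[0,0,1],"spin":0}
    - {"offset":[0,0,3],"spin":0}
    - {"offset":[0,0,6],"spin":0}
    - {"offset":[0,0,9],"spin":0}
    - {"offset":[0,0,12],"spin":0}
    - {"offset":[0,0,13],"spin":0}
    - {"offset":[0.6,2,13],"spin":0}
    - {"offset":[1.6,5,13],"spin":0.02}

```text
time_s: 11.82
eef_pos: [501.6, -252.5, 124.4]
ee_rot: [0.001, 0.806, 0.592, -0.0]
force: [-0.0, -0.1, -0.8]
grip_width: 0.2
grip_force: 44.2
```

Call:
send_rows:
  targets:
    - {"offset":[1,3.5,0],"spin":0.02}
    - {"offset":[2.1,7,0],"spin":0.04}
    - {"offset":[3.2,10.5,0],"spin":0.06}
    - {"offset":[4.3,14,0],"spin":0.068}
    - {"offset":[5.4,17.5,0],"spin":0.068}
    - {"offset":[6.5,21,0],"spin":0.068}
    - {"offset":[7.6,24,0],"spin":0.068}
    - {"offset":[8.4,26.5,0],"spin":0.068}

```text
time_s: 12.48
eef_pos: [586.0, 16.2, 123.4]
ee_rot: [-0.001, 0.784, 0.621, -0.0]
force: [0.3, -0.7, -1.6]
grip_width: 0.202
grip_force: 44.1
```

Call:
send_rows:
  targets:
    - {"offset":[0.5,1.5,0],"spin":0}
    - {"offset":[0.85,2.7,0],"spin":0}
    - {"offset":[0.85,2.7,0],"spin":0}
    - {"offset":[0.85,2.7,-1],"spin":0}
    - {"offset":[0.85,2.7,-2],"spin":0}
    - {"offset":[0.85,2.7,-2.5],"spin":0}
    - {"offset":[0.85,2.7,-2.5],"spin":0}

```text
time_s: 13.07
eef_pos: [593.5, 39.8, 97.0]
ee_rot: [-0.001, 0.785, 0.62, -0.001]
force: [-0.5, -1.0, -1.7]
grip_width: 0.201
grip_force: 44.1
```

Run:
```python
from b import *
s=ctrl.sense(); print(s['time_s'],s['eef_pos'],s['ee_rot'],s['force'],s['grip_width'])
for n in ['wrist','scene','side']:
    p,d,c,M=cam(n); W=cloud(d,c,M); 
    rect(W,594,40,110,112,123.5,'lidplate'); rect(W,594,40,120,80,93,'tubrim'); rect(W,594,40,105,125,135,'lugs')
    cv2.imwrite(f'pics/{n}4.png',p[:,:,::-1]); np.savez(f'{n}4.npz',W=W,p=p)
a=[cv2.imread(f'pics/{n}4.png') for n in ('scene','side')]
cv2.imwrite('pics/c4.png',np.hstack([cv2.resize(x,(400,300)) for x in (a[0][150:330,200:440],a[1][150:330,220:460])]))
```

```text
13.0667 [593.49110159  39.84415671  97.01099523] [-0.0012603   0.78460794  0.61998961 -0.00129189] [-0.46793071 -1.03636815 -1.74309999] 0.20133518938671952
lidplate 33811 [597.7  51.2] [151.6  88.5] 76.7 z 115.7
tubrim 0
lugs 3672 [604.   78.2] [66.5 59.3] 76.6 z 126.8
lidplate 1958 [593.8  38.2] [176.  91.] 76.6 z 118.0
tubrim 364 [620.6  19. ] [190.1  76.5] 53.6 z 87.4
lugs 312 [593.4  38.1] [152.9  64.3] 76.1 z 128.6
lidplate 895 [593.6  35.8] [174.1  88.1] 76.7 z 118.2
tubrim 216 [594.   40.6] [176.6  84.7] 76.9 z 87.1
lugs 148 [595.7  37.6] [153.4  62.9] 75.0 z 128.8
```

View pics/c4.png

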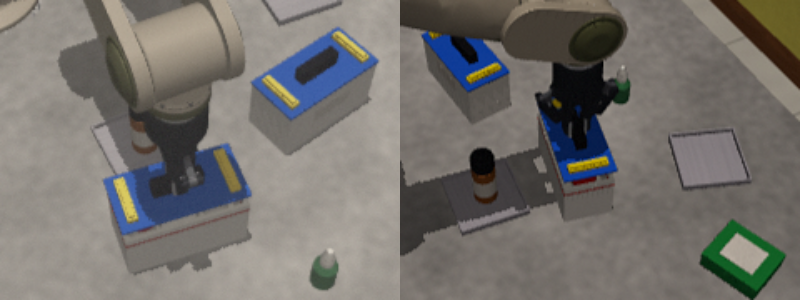

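The lid is level above the tub and about 1.5 mm short in y. I correct that and lower it.

Call:
send_rows:
  targets:
    - {"offset":[0,0.15,-0.4],"spin":0}
    - {"offset":[0,0.15,-1],"spin":0}
    - {"offset":[0,0.15,-1.5],"spin":0}
    - {"offset":[0,0.15,-1.9],"spin":0}
    - {"offset":[0,0.15,-2.2],"spin":0}
    - {"offset":[0,0.15,-2.4],"spin":0}
    - {"offset":[0,0.15,-2.5],"spin":0}
    - {"offset":[0,0.15,-2.5],"spin":0}

```text
time_s: 13.88
eef_pos: [594.6, 42.2, 74.6]
ee_rot: [0.0, 0.784, 0.621, -0.0]
force: [-2.8, -0.6, 3.9]
grip_width: 0.198
grip_force: 44.8
```

Run:
```python
from b import *
s=ctrl.sense(); print(s['time_s'],s['eef_pos'],s['force'],s['wrist_torque'],s['grip_width'])
for n in ['scene','side']:
    p,d,c,M=cam(n); W=cloud(d,c,M); rect(W,594,40,110,85,101,'lidplate')
```

```text
13.8833 [594.58080845  42.22794094  74.6396086 ] [-2.7749826  -0.63714749  3.89160874] [ 0.01154828  0.52260482 -0.04636478] 0.19784005415962794
lidplate 1951 [593.6  40.4] [175.9  90.1] 76.9 z 94.8
lidplate 906 [594.   40.4] [175.5  88.8] 77.1 z 94.1
```

Call:
send_rows:
  targets:
    - {"offset":[0,0,0],"spin":0}
    - {"offset":[0,0,0],"spin":0}
    - {"offset":[0,0,0],"spin":0}
    - {"offset":[0,0,0],"spin":0}
    - {"offset":[0,0,0],"spin":0}
    - {"offset":[0,0,0],"spin":0}
  grip: 1

```text
time_s: 14.48
eef_pos: [594.6, 42.2, 74.0]
ee_rot: [-0.0, 0.784, 0.621, 0.0]
force: [-0.5, 0.4, -0.3]
grip_width: 1.0
grip_force: 0.0
```

Call:
send_rows:
  targets:
    - {"offset":[0,0,2],"spin":0}
    - {"offset":[0,0,5],"spin":0}
    - {"offset":[0,0,9],"spin":0}
    - {"offset":[0,0,13],"spin":0}
    - {"offset":[0,0,16],"spin":0}
    - {"offset":[-0.7,3,16],"spin":0.05}
    - {"offset":[-1.6,6.5,16],"spin":0.1}
    - {"offset":[-2.6,10,16],"spin":0.15}

```text
time_s: 15.15
eef_pos: [568.4, 142.9, 234.5]
ee_rot: [0.0, 0.735, 0.678, 0.0]
force: [0.5, 1.3, 0.1]
grip_width: 0.996
grip_force: 0.0
```

Call:
send_rows:
  targets:
    - {"offset":[-4.7,18.3,0],"spin":0.17}
    - {"offset":[-4.7,18.3,0],"spin":0.17}
    - {"offset":[-4.7,18.3,0],"spin":0.17}
    - {"offset":[-4.7,18.3,0],"spin":0.17}
    - {"offset":[-4.7,18.3,0],"spin":0.17}
    - {"offset":[-4.7,18.3,0],"spin":0.17}
    - {"offset":[-4.7,18.3,0],"spin":0.17}

```text
time_s: 15.73
eef_pos: [521.2, 326.1, 233.9]
ee_rot: [0.0, 0.675, 0.738, -0.0]
force: [0.2, 0.1, -0.7]
grip_width: 0.999
grip_force: 0.0
```

Run:
```python
from b import *
s=ctrl.sense(); print(s['time_s'],s['eef_pos'],s['ee_rot'],s['force'])
for n in ['wrist','scene','side']:
    p,d,c,M=cam(n); W=cloud(d,c,M); print(n)
    rect(W,594,40,110,88,101,'lidplate'); rect(W,594,40,110,101,110,'lidlugs'); rect(W,594,40,50,112,124,'lidbar'); rect(W,441,76,40,96,118,'bottletop')
    rect(W,520,324,110,88,100,'closedplate'); rect(W,520,324,50,112,124,'closedbar'); rect(W,520,324,110,101,110,'clugs')
    cv2.imwrite(f'pics/{n}5.png',p[:,:,::-1])
```

```text
15.7333 [521.15368279 326.09501029 233.86546782] [ 5.43749425e-05  6.74540737e-01  7.38237612e-01 -1.41383601e-04] [ 0.18603378  0.08341858 -0.66605733]
wrist
lidplate 999 [613.  120.9] [24.  87.3] 82.3 z 93.3
lidlugs 7
lidbar 0
bottletop 110 [446.9  96.2] [ 3.9 19.9] 81.7 z 101.0
closedplate 13170 [522.8 325.7] [ 88.3 175.8] 5.6 z 93.3
closedbar 1562 [522.6 325.9] [17.7 69.6] 5.6 z 117.2
clugs 1364 [522.8 325.9] [ 64.4 151.7] 5.5 z 104.1
scene
lidplate 2120 [594.6  40.5] [176.2  91.3] 76.8 z 94.7
lidlugs 355 [594.4  40.3] [153.1  65.5] 76.8 z 104.9
lidbar 259 [594.   40.1] [70.4 19.8] 74.9 z 118.2
bottletop 225 [441.7  74.9] [40.2 39. ] 23.1 z 107.8
closedplate 1513 [520.  323.9] [ 90.5 178.5] 5.5 z 94.7
closedbar 198 [520.9 324. ] [20.4 71.8] 4.5 z 117.8
clugs 286 [520.1 323.2] [ 66.6 154. ] 5.7 z 104.6
side
lidplate 1257 [594.6  41.2] [179.7  88.6] 76.7 z 94.2
lidlugs 192 [594.5  41.1] [155.6  65.2] 76.9 z 104.4
lidbar 139 [594.1  40.7] [69.4 18.7] 76.8 z 118.0
bottletop 167 [442.5  76.4] [41.9 37.5] 63.6 z 107.5
closedplate 885 [521.6 324.8] [ 89.6 179.9] 5.1 z 94.3
closedbar 108 [521.3 326. ] [20.1 75. ] 3.5 z 117.3
clugs 157 [521.2 324.5] [ 63.1 155.4] 4.9 z 104.7
```

Call:
send_rows:
  targets:
    - {"offset":[0,-0.15,-4],"spin":0.007}
    - {"offset":[0,-0.15,-8],"spin":0.007}
    - {"offset":[0,-0.15,-11],"spin":0.007}
    - {"offset":[0,-0.15,-13.5],"spin":0.007}
    - {"offset":[0,-0.15,-15],"spin":0.007}
    - {"offset":[0,-0.15,-15.7],"spin":0.007}
    - {"offset":[0,-0.15,-16],"spin":0.007}
    - {"offset":[0,-0.15,-16],"spin":0.007}

```text
time_s: 16.55
eef_pos: [522.1, 323.2, 74.4]
ee_rot: [0.0, 0.673, 0.74, 0.0]
force: [0.6, -0.0, 0.4]
grip_width: 1.004
grip_force: 0.0
```

Call:
send_rows:
  targets:
    - {"offset":[0,0,0],"spin":0}
    - {"offset":[0,0,0],"spin":0}
    - {"offset":[0,0,0],"spin":0}
    - {"offset":[0,0,0],"spin":0}
    - {"offset":[0,0,0],"spin":0}
    - {"offset":[0,0,0],"spin":0}
    - {"offset":[0,0,0],"spin":0}
    - {"offset":[0,0,0],"spin":0}
  grip: 0
  squeeze: 90

```text
time_s: 17.22
eef_pos: [521.6, 323.8, 74.5]
ee_rot: [0.0, 0.673, 0.74, 0.0]
force: [-1.9, -1.4, 4.7]
grip_width: 0.19
grip_force: 89.1
```

Call:
send_rows:
  targets:
    - {"offset":[0,0,1],"spin":0}
    - {"offset":[0,0,3],"spin":0}
    - {"offset":[0,0,6],"spin":0}
    - {"offset":[0,0,9],"spin":0}
    - {"offset":[0,0,12],"spin":0}
    - {"offset":[0,0,14],"spin":0}
    - {"offset":[0,0,14.5],"spin":0}
    - {"offset":[0,0,14.5],"spin":0}

```text
time_s: 17.88
eef_pos: [521.9, 323.8, 219.9]
ee_rot: [0.0, 0.673, 0.74, 0.001]
force: [-0.5, -0.1, -4.4]
grip_width: 0.19
grip_force: 88.6
```

Call:
send_rows:
  targets:
    - {"offset":[0.3,-1,0],"spin":-0.02}
    - {"offset":[0.9,-3.5,0],"spin":-0.05}
    - {"offset":[1.8,-7,0],"spin":-0.1}
    - {"offset":[2.7,-10.5,0],"spin":-0.15}
    - {"offset":[3.6,-14,0],"spin":-0.2}
    - {"offset":[4.5,-17.5,0],"spin":-0.25}
    - {"offset":[5.4,-21,0],"spin":-0.3}
    - {"offset":[6.2,-24,0],"spin":-0.325}

```text
time_s: 18.55
eef_pos: [583.1, 80.6, 216.8]
ee_rot: [-0.001, 0.785, 0.619, -0.002]
force: [-0.7, -0.2, -4.7]
grip_width: 0.192
grip_force: 88.4
```

Call:
send_rows:
  targets:
    - {"offset":[0.6,-2.3,0],"spin":0}
    - {"offset":[1,-3.7,0],"spin":0}
    - {"offset":[1.17,-4.33,0],"spin":0}
    - {"offset":[1.17,-4.33,0],"spin":0}
    - {"offset":[1.17,-4.33,-0.8],"spin":0}
    - {"offset":[1.17,-4.33,-1.5],"spin":0}
    - {"offset":[1.17,-4.33,-1.8],"spin":0}
    - {"offset":[1.17,-4.33,-1.8],"spin":0}

```text
time_s: 19.22
eef_pos: [594.6, 41.5, 199.7]
ee_rot: [-0.001, 0.783, 0.622, -0.001]
force: [0.1, 0.8, -3.7]
grip_width: 0.187
grip_force: 88.4
```

Run:
```python
from b import *
s=ctrl.sense(); print(s['time_s'],s['eef_pos'],s['ee_rot'],s['force'],s['wrist_torque'],s['grip_width'])
for n in ['scene','side']:
    p,d,c,M=cam(n); W=cloud(d,c,M); print(n); cv2.imwrite(f'pics/{n}6.png',p[:,:,::-1])
    rect(W,594,40,110,213,228,'plate'); rect(W,594,40,110,228,236,'lugs')
    m=(np.hypot(W[...,0]-594,W[...,1]-40)<100)&(W[...,2]>213)&(W[...,2]<226); P=W[m]
    print('tilt',np.linalg.lstsq(np.c_[P[:,:2]-[594,40],np.ones(len(P))],P[:,2],rcond=None)[0])
a=[cv2.imread(f'pics/{n}6.png') for n in ('scene','side')]
cv2.imwrite('pics/c6.png',np.hstack([cv2.resize(x,(400,300)) for x in (a[0][150:330,200:440],a[1][150:330,220:460])]))
```

```text
19.2167 [594.57122473  41.48915364 199.74436455] [-0.00090001  0.7831545   0.621826   -0.00080242] [ 0.08441472  0.77201835 -3.67686991] [-0.01628072  0.01208366 -0.0473271 ] 0.1873792261318901
scene
plate 2390 [594.7  41.8] [176.   90.7] 77.2 z 220.0
lugs 294 [596.   41.6] [152.2  62.3] 76.9 z 230.8
tilt [-8.30382671e-03  1.14823934e-03  2.19971462e+02]
side
plate 1049 [595.3  41.7] [178.   88.7] 77.2 z 220.2
lugs 143 [599.5  39.5] [152.1  59.9] 72.4 z 231.0
tilt [-3.77628223e-03  2.24571410e-04  2.20087688e+02]
```

View pics/c6.png

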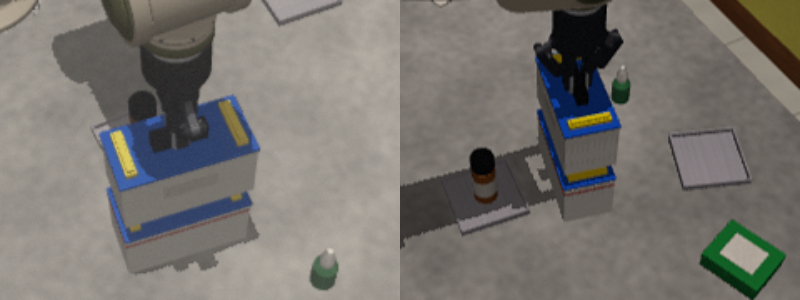

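The closed tub hangs level above the lid and is aligned to within 1 mm. I lower it.

Call:
send_rows:
  targets:
    - {"offset":[0,-0.1,-0.4],"spin":0}
    - {"offset":[0,-0.1,-0.9],"spin":0}
    - {"offset":[0,-0.1,-1.4],"spin":0}
    - {"offset":[0,-0.1,-1.8],"spin":0}
    - {"offset":[0,-0.1,-2.2],"spin":0}
    - {"offset":[0,-0.1,-2.5],"spin":0}
    - {"offset":[0,-0.1,-2.7],"spin":0}
    - {"offset":[0,-0.1,-2.7],"spin":0}

```text
time_s: 19.98
eef_pos: [595.1, 39.4, 173.6]
ee_rot: [-0.0, 0.784, 0.621, -0.0]
force: [-0.2, -0.1, -3.6]
grip_width: 0.191
grip_force: 88.4
```

Call:
send_rows:
  targets:
    - {"offset":[0,0,-0.2],"spin":0}
    - {"offset":[0,0,-0.4],"spin":0}
    - {"offset":[0,0,-0.5],"spin":0}
    - {"offset":[0,0,-0.5],"spin":0}

```text
time_s: 20.32
eef_pos: [595.2, 39.4, 168.8]
ee_rot: [-0.0, 0.784, 0.621, -0.0]
force: [1.0, 0.6, -2.8]
grip_width: 0.185
grip_force: 88.4
```

Run:
```python
from b import *
s=ctrl.sense(); print(s['time_s'],s['eef_pos'],s['force'],s['wrist_torque'],s['grip_width'])
for n in ['scene','side']:
    p,d,c,M=cam(n); W=cloud(d,c,M); print(n)
    rect(W,594,40,110,180,196,'plate')
```

```text
20.3167 [595.21194403  39.42083572 168.82124467] [ 0.99445814  0.60887209 -2.78421958] [-0.03303447 -0.01621741 -0.00269782] 0.18493506762392056
scene
plate 2253 [594.9  40.3] [176.8  91. ] 77.3 z 189.0
side
plate 1002 [595.4  39.6] [177.5  89. ] 76.9 z 188.7
```

Call:
send_rows:
  targets:
    - {"offset":[0,0,-0.05],"spin":0}
    - {"offset":[0,0,-0.1],"spin":0}
    - {"offset":[0,0,-0.1],"spin":0}

```text
time_s: 20.67
eef_pos: [595.4, 39.4, 168.5]
ee_rot: [0.0, 0.784, 0.621, 0.0]
force: [-2.7, -0.1, 0.6]
grip_width: 0.189
grip_force: 88.8
```

Call:
send_rows:
  targets:
    - {"offset":[0,0,0],"spin":0}
    - {"offset":[0,0,0],"spin":0}
    - {"offset":[0,0,0],"spin":0}
    - {"offset":[0,0,0],"spin":0}
    - {"offset":[0,0,0],"spin":0}
    - {"offset":[0,0,0],"spin":0}
  grip: 1

```text
time_s: 21.17
eef_pos: [595.4, 39.4, 168.2]
ee_rot: [0.0, 0.784, 0.621, 0.0]
force: [0.4, -0.8, 0.0]
grip_width: 0.995
grip_force: 0.0
```

Call:
send_rows:
  targets:
    - {"offset":[0,0,1],"spin":0}
    - {"offset":[0,0,3],"spin":0}
    - {"offset":[0,0,6],"spin":0}
    - {"offset":[0,0,9],"spin":0}
    - {"offset":[0,0,11],"spin":0}
    - {"offset":[0,0,11],"spin":0}
    - {"offset":[0,0,11],"spin":0}
    - {"offset":[0,0,11],"spin":0}

```text
time_s: 21.83
eef_pos: [595.0, 39.5, 277.4]
ee_rot: [-0.0, 0.784, 0.621, -0.0]
force: [0.1, -1.3, 0.1]
grip_width: 1.002
grip_force: 0.0
```

Run:
```python
from b import *
s=ctrl.sense(); print(s['time_s'],s['eef_pos'],s['force'],s['grip_width'])
for n in ['scene','side']:
    p,d,c,M=cam(n); W=cloud(d,c,M); print(n); cv2.imwrite(f'pics/{n}7.png',p[:,:,::-1])
    rect(W,594,40,110,180,194,'plate'); rect(W,594,40,110,195,206,'lugs'); rect(W,441,76,40,96,118,'bottletop')
    m=(np.hypot(W[...,0]-594,W[...,1]-40)<100)&(W[...,2]>183)&(W[...,2]<194); P=W[m]
    print('tilt',np.linalg.lstsq(np.c_[P[:,:2]-[594,40],np.ones(len(P))],P[:,2],rcond=None)[0].round(4))
a=[cv2.imread(f'pics/{n}7.png') for n in ('scene','side')]
cv2.imwrite('pics/c7.png',np.hstack([cv2.resize(x,(400,300)) for x in (a[0][150:330,200:440],a[1][150:330,220:460])]))
```

```text
21.8333 [595.00261398  39.45654548 277.43621044] [ 0.1060211  -1.29100454  0.11278392] 1.001966893109944
scene
plate 2298 [595.5  39.9] [176.1  90.6] 77.0 z 188.7
lugs 424 [594.8  40. ] [153.4  65.6] 77.2 z 198.9
bottletop 221 [442.   75.8] [37.8 42.1] 58.5 z 107.8
tilt [-2.900000e-03  1.300000e-03  1.887495e+02]
side
plate 1322 [595.6  41. ] [179.2  88.7] 76.9 z 188.3
lugs 222 [595.8  40.1] [153.8  64.6] 76.2 z 198.7
bottletop 166 [442.3  75.8] [40.1 38.6] 15.7 z 107.8
tilt [1.900000e-03 1.200000e-03 1.883452e+02]
```

View pics/c7.png

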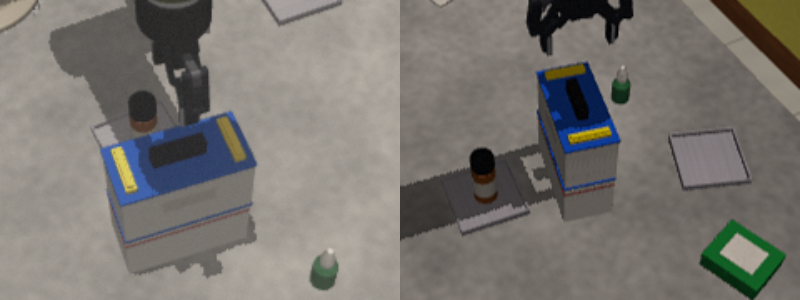

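The stack is flat and square with its top plate at z≈188. The bottle stands upright on the tray at (143,110) and the arm is clear, so I hand in.

```bash
python3 -c "
from rig import ctrl
print(ctrl.finish_job())"
```

```text
the job is handed in; nothing more can be done
None
```

The job is handed in: the amber bottle stands upright on the nearest tray, the lid is home on the tub, and the closed tub sits flat and square on top (by depth images; the judge's result was not shown).

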